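# Scoop and strike off a level measure of support slabs

## Robot

A 6-joint arm with a two-finger parallel gripper is mounted at the origin on the work surface. World frame = base frame: x ahead of the robot, y to its left, z up, the work surface at z = 0. Lengths are in m, angles in rad, forces in N, time in s.
With the tool pointing down it reaches from about 0.325 to 0.85 m from the base axis. Payload 4.4 kg.
Tool frame: the origin (TCP) lies on the mounting face of the last link; the fingertips stand 199 mm ahead of it and the grasp point (between the pads) lies 180 mm ahead of it; x points along the fingers, y is the direction in which the jaws open and shut, and the axes are right-handed (so a half turn about x gives the same grasp; the last joint's range is limited). The gripper opens to 94 mm and grips with 3 to 60 N. Pads are 16 mm wide; open, the fingers measure 119 mm over their backs; the gripper's body (75 mm by 177 mm) begins 78 mm behind the grasp point.
Start: joints at [0.973, 0.207, 1.542, -0, 1.393, -0.15], TCP at [0.249, 0.518, 0.405] pointing down, gripper open.
Joint ranges: [-2.73, 2.73], [-0.86, 2.22], [0.23, 2.46], [-1.11, 4.25], [0.08, 2.63], [-2.82, 2.82]. Speed limits (rad/s): [2.79, 2.79, 3.14, 3.14, 3.14, 3.14].

## Interface

Orientations are given as a 3x3 rotation matrix whose columns are the frame's x, y, z axes.
In Python, from cell import bot, claw, planner, read_camera, camera_model, silhouettes, readout gives the robot as it stands. Calls block until the motion is done:
- bot.goto(position, orientation): joint-space move of the TCP to a pose.
- bot.line_to(position, orientation=None, velocity=0.15): straight line of the TCP; orientation=None keeps the orientation; velocity is the mean speed in m/s.
- bot.set_joints(angles): joint-space move.
- claw.open_gripper() and claw.grab(force=None): open the fingers fully, or close them until they stop; force is the grip in N (None keeps the last).
- bot.sleep(seconds).
- planner.inverse_kinematics(position, orientation): joint angles nearest the present ones, or None.
- read_camera(name): name is "scene" or "side" or "wrist"; returns (picture, depth): 420x560x3 uint8, red, green, blue; 420x560 float32, m along the optical axis (not along the pixel's ray), 0 where there is no reading.
- camera_model(name): a dict with "camera_matrix" (3x3 intrinsics, pixels), "rvec" (rotation vector, rad) and "tvec" (3), from world to camera coordinates, as OpenCV has them; the wrist camera has in their place "hand_eye" (4x4, takes a point from camera to tool coordinates, whose origin is the TCP and whose axes are the tool frame's). Camera axes: x right, y down, z forward; pixel columns grow to the right and rows downward; lengths in m; the calibration is good to about 2 mm. A picture is of the moment at which its call begins: read the wrist's pose just before it. camera_model takes no time and is no camera call.
A pose or a line that the arm cannot do raises bot.IKError and nothing moves.
- bot.finish_job(): hands the job in, once; it reports no verdict.
Trained networks look in the newest picture that a camera, given by its name, has taken for a name from the list of things; names that differ only in an ending like _2 or _b are one class to them, and where a whole thing is asked for, a point or a joint stands for the part that bears it (a point fixed in the world has none). Each returns a list of dicts, best first, with "confidence" (0 to 1); they miss things now and then, are a little off and sometimes report something else, mostly with a low value. They report only what shows in the picture. A call takes as long as a camera call. They do not tell look-alikes from the thing itself.
- silhouettes(target, camera): "pixels" (420x560 bool, what is visible of it) and "rect" ([left, top, right, bottom] in pixels, round what is visible of it).
Readings, each from a call of its own:
- readout.read_time(): time.
- readout.read_qpos(): joint angles.
- readout.read_qvel(): joint speeds.
- readout.read_joint_torque(): joint torques, N m.
- readout.read_ee_pos(): TCP position.
- readout.read_ee_rot(): TCP orientation.
- readout.read_contact_force(): force on the tool from outside, world axes, zero at the start.
- readout.read_torque(): the same for the moment, N m.
- readout.read_opening(): opening from 0.0 (shut) to 1.0 (fully open).
Only numpy, scipy, OpenCV 4.12 (cv2) and the standard library are available. Lean on these libraries where they do the work, as an engineer would, in place of code of your own. Each camera call takes 0.05 s, during which the arm holds its last target.

## Task

Take the red-handled slotted scoop, slide it under the heap of wooden slabs in the grey tray and lift the whole heap. Draw the scoop sideways beneath the brass strike bar so that the upper two slabs are knocked back into the tray and a level measure, the lower two, stays in the scoop, then set the scoop down upright in the middle of the green mat and let go.

Things in the scene. Friction and masses are not known exactly. Their poses are not given: they have to be found in the camera images.
- scoop: Loose aluminium slotted scoop, red handle, 0.16 kg, mouth to +x. Origin: underside, below the handle; z up. Foot plate x -30..30, y +-45 mm. Floor 4 mm thick: two tines x 30..100, |y| 18..45 mm, open slot between. Back wall x 26..30, side walls |y| 42..45 (x 30..92), rim 35 mm above the underside. Load lies at x 30..90; 2 slabs come level with the rim, 4 reach 68 mm. Not the black-handled pan.
- load (a point): Middle of the scoop's load space on top of its floor: 60 mm ahead (+x) of the scoop's origin, 4 mm above the underside; axes as the scoop's. A well-scooped heap lies over this point.
- handle (a point): Grip point in the scoop's upright red handle, a bar 36 (x) x 14 (y) mm in the scoop's axes, centred over the scoop's origin; this point is 75 mm above the scoop's underside, 20 mm below the handle's top. Grip from above across the 14 mm; the handle is free on all sides down to the 4 mm foot plate, but for the back wall (rim 35 mm) 8 mm in front of it.
- tray: Fixed grey tray, 200 (x) x 300 (y) mm, no wall on its -x side (facing the robot), 30 mm high, 4 mm thick walls on the other three; floor 4 mm thick. Origin: centre of the underside, on the bench; z up. It carries the heap on a white block in its -y half and the brass strike bar over its +y half; struck-off slabs belong back in it.
- block_top (a point): Centre of the top of the white block under the heap, 46 (x) x 14 (y) mm, 24 mm above the bench, fixed; axes as the tray's. The slabs overhang it by 25 mm on both y sides: moving along the tray's +x, the scoop's tines pass under the heap on either side of it, with the scoop's underside about 12 mm above the bench.
- strike_edge (a point): Point on the underside of the fixed brass strike bar, 88 mm above the bench, axes as the tray's. The bar is 12 x 12 mm, lies along x from 40 mm before this point (free end) to 40 mm beyond it (dark post, full height). Drawn under it towards +y, pointing along +x, underside 44 mm above the bench, the bar clears two slabs in the scoop by 8 mm and knocks off those above.
- slab1: one of four identical brown wooden support slabs, 50 x 64 x 16 mm (x, y, z), 35 g; origin at the centre of its underside, z up. At the start the lowest of the heap, underside at z = 24 mm, about x = 35, y = -75 mm in the tray's frame.
- slab2: one of four identical brown wooden support slabs, 50 x 64 x 16 mm (x, y, z), 35 g; origin at the centre of its underside, z up. At the start second from below, a few mm and degrees askew.
- slab3: one of four identical brown wooden support slabs, 50 x 64 x 16 mm (x, y, z), 35 g; origin at the centre of its underside, z up. At the start third from below, a few mm and degrees askew.
- slab4: one of four identical brown wooden support slabs, 50 x 64 x 16 mm (x, y, z), 35 g; origin at the centre of its underside, z up. At the start on top of the heap, a few mm and degrees askew.
- mat_green: Fixed flat green mat, 150 x 130 x 3 mm; origin at the centre of its underside, z up. A blue mat of the same size lies beside it and is not wanted; which lies on which side varies.
Not all that is in view belongs to the job. Leave any orange or purple look-alike of the scoop alone. Leave any white look-alike of the slab1 alone.

How it is judged:
By the outcome, as a careful person would: the job done as asked, in the order asked, and still so for the second after the job is handed in, with the robot touching nothing.
It also fails if it takes over 56 s, if anything falls off the work surface, if the arm or the gripper's body presses on something with over 40 N, if the wrist force passes 120 N, or if a joint passes its speed limit or range.

## Working session

There is one attempt and no reset: what is moved stays moved. The work goes in short steps, each a Python script; the robot and the scene stay as the last script left them, time stands still between calls to the robot, and variables do not carry over. Pictures are saved under pics/ and viewed, and the job is handed in when it is done.

```bash
ls; mkdir -p pics
python3 - <<'E'
from cell import bot, claw, planner, read_camera, camera_model, silhouettes, readout
import cv2, numpy as np
for n in ["scene","side","wrist"]:
    p,d=read_camera(n); cv2.imwrite(f"pics/a_{n}.png",p[:,:,::-1]); np.savez(f"a_{n}.npz",p=p,d=d)
    print(n,camera_model(n))
    for t in ["scoop","tray","slab1","mat_green"]:
        for r in silhouettes(t,n): print(n,t,round(r["confidence"],2),r["rect"],r["pixels"].sum())
print(readout.read_time(),readout.read_ee_pos(),readout.read_ee_rot())
E
```

```text
pics
scene {'camera_matrix': array([[411.6991748 ,   0.        , 283.38283123],
       [  0.        , 411.6991748 , 212.32286195],
       [  0.        ,   0.        ,   1.        ]]), 'rvec': array([ 2.17015407,  0.77458943, -0.33040493]), 'tvec': array([-0.37776862, -0.14179065,  1.39431211])}
scene scoop 0.97 [306.7, 162.1, 355.4, 204.0] 959
scene scoop 0.81 [235.2, 184.1, 284.6, 224.5] 990
scene scoop 0.7 [272.6, 134.8, 313.0, 177.7] 737
scene tray 0.58 [213.9, 219.7, 352.1, 329.0] 6515
scene slab1 0.87 [251.5, 258.0, 290.8, 287.1] 625
scene slab1 0.75 [192.1, 310.4, 227.5, 344.9] 676
scene slab1 0.73 [259.8, 278.6, 290.1, 299.4] 154
scene slab1 0.46 [256.3, 274.2, 288.7, 291.8] 181
scene mat_green 0.83 [340.3, 207.6, 407.1, 252.3] 1591
side {'camera_matrix': array([[390.95753963,   0.        , 276.74417146],
       [  0.        , 390.95753963, 209.78264054],
       [  0.        ,   0.        ,   1.        ]]), 'rvec': array([ 2.04575789, -0.42875675,  0.25787144]), 'tvec': array([-0.4429006 ,  0.1661837 ,  0.78647459])}
side scoop 0.78 [210.3, 171.8, 266.2, 209.9] 1097
side scoop
[... 518 characters left out ...]
      [  0.        , 341.18112526, 207.68282038],
       [  0.        ,   0.        ,   1.        ]]), 'hand_eye': array([[-2.74501793e-04, -2.40070780e-01,  9.70755348e-01,
         2.03242040e-02],
       [ 9.99999837e-01, -5.52705533e-04,  1.46085520e-04,
         9.83430748e-05],
       [ 5.01470987e-04,  9.70755229e-01,  2.40070892e-01,
        -6.96446316e-02],
       [ 0.00000000e+00,  0.00000000e+00,  0.00000000e+00,
         1.00000000e+00]])}
wrist scoop 0.91 [84.0, 241.7, 190.3, 312.2] 2072
0.75 [0.24898545 0.51830963 0.4046977 ] [[ 5.66150455e-05  4.33012229e-01  9.01388044e-01]
 [ 7.92313330e-05  9.01388041e-01 -4.33012233e-01]
 [-9.99999995e-01  9.59331836e-05  1.67239888e-05]]
```

View pics/a_scene.png

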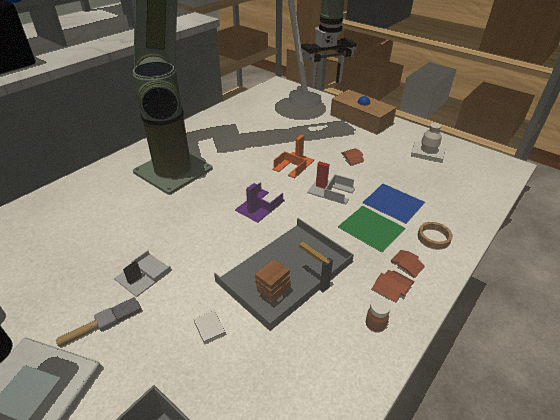

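View pics/a_side.png

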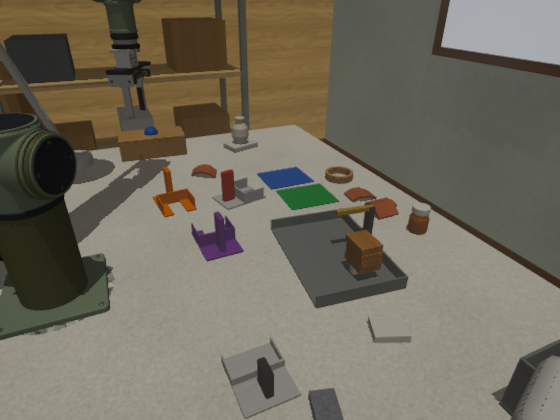

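View pics/a_wrist.png

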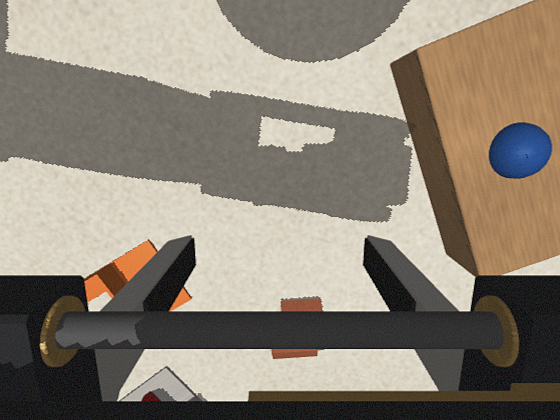

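```bash
cat > h.py <<'E'
import cv2, numpy as np
def T_cw(cm, ee=None):
    if "rvec" in cm:
        R=cv2.Rodrigues(np.array(cm["rvec"],float))[0]; t=np.array(cm["tvec"],float).ravel()
        return R.T, -R.T@t
    p,Ro=ee; H=cm["hand_eye"]
    return Ro@H[:3,:3], Ro@H[:3,3]+p
def cloud(d,cm,ee=None):
    K=cm["camera_matrix"]; h,w=d.shape; u,v=np.meshgrid(np.arange(w),np.arange(h))
    P=np.stack([(u-K[0,2])/K[0,0]*d,(v-K[1,2])/K[1,1]*d,d],-1)
    R,t=T_cw(cm,ee); X=P@R.T+t; X[d<=0]=np.nan
    return X
E
python3 - <<'E'
from h import *; from cell import camera_model
for n in ["scene","side"]:
    z=np.load(f"a_{n}.npz"); X=cloud(z["d"],camera_model(n)); p=z["p"].astype(int)
    hsv=cv2.cvtColor(z["p"],cv2.COLOR_RGB2HSV)
    ok=np.isfinite(X[...,0])
    def rep(name,m):
        m=m&ok
        q=X[m]; print(n,name,len(q),"med",np.median(q,0).round(4),"lo",np.percentile(q,2,axis=0).round(3),"hi",np.percentile(q,98,axis=0).round(3))
        if len(q)>20:
            print("   rect",cv2.minAreaRect(q[:,:2].astype(np.float32)*1000))
    H,S,V=hsv[...,0],hsv[...,1],hsv[...,2]
    box=np.zeros(H.shape,bool)
    if n=="scene": box[100:345,200:420]=1
    else: box[160:310,150:420]=1
    rep("green",box&(H>50)&(H<80)&(S>120))
    rep("blue",box&(H>100)&(H<125)&(S>120))
    b=box.copy(); 
    if n=="scene": b[:160]=0;b[204:]=0;b[:,:306]=0;b[:,356:]=0
    else: b[:165]=0;b[206:]=0;b[:,:205]=0;b[:,270:]=0
    rep("red",b&((H<6)|(H>172))&(S>150))
    rep("scoop hi",b&(X[...,2]>0.012))
    b=box.copy()
    if n=="scene": b[:255]=0;b[305:]=0;b[:,:250]=0;b[:,295:]=0
    else: b[:228]=0;b[275:]=0;b[:,:340]=0;b[:,388:]=0
    rep("slabs",b&(X[...,2]>0.03))
    rep("slabtop",b&(X[...,2]>0.083))
    b=box.copy()
    if n=="scene": b[:215]=0;b[330:]=0;b[:,:212]=0;b[:,355:]=0
    else: b[:200]=0;b[:,:270]=0;b[:,410:]=0
    rep("bar",b&(H>15)&(H<28)&(S>120)&(X[...,2]>0.085))
    rep("traygrey",b&(S<60)&(V<110)&(X[...,2]<0.034))
E
```

```text
scene green 582 med [0.6672 0.1816 0.0047] lo [0.591 0.119 0.001] hi [0.736 0.245 0.008]
   rect ((663.6492919921875, 182.20828247070312), (130.40591430664062, 147.73081970214844), 86.14662170410156)
scene blue 1233 med [0.6592 0.3264 0.005 ] lo [0.315 0.268 0.002] hi [0.73  0.714 0.087]
   rect ((530.9562377929688, 508.624755859375), (174.9929656982422, 628.6409912109375), 33.84248733520508)
scene red 45 med [0.4354 0.2403 0.0953] lo [0.428 0.233 0.011] hi [0.46  0.25  0.099]
   rect ((443.8314208984375, 242.49424743652344), (33.81085205078125, 14.353602409362793), 12.486835479736328)
scene scoop hi 626 med [0.4653 0.2407 0.0324] lo [0.429 0.209 0.013] hi [0.538 0.422 0.097]
   rect ((475.1722106933594, 304.37908935546875), (177.76402282714844, 214.62376403808594), 49.71016311645508)
scene slabs 1019 med [ 0.6124 -0.1979  0.0828] lo [ 0.577 -0.221  0.032] hi [ 0.63  -0.157  0.091]
   rect ((603.0660400390625, -190.7196807861328), (101.1672592163086, 87.56148529052734), 39.75090789794922)
scene slabtop 507 med [ 0.6017 -0.1892  0.0888] lo [ 0.576 -0.219  0.084] hi [ 0.625 -0.157  0.0
[... 1446 characters left out ...]
75, -162.3793182373047), (173.0834503173828, 83.01777648925781), 37.91926574707031)
side slabtop 473 med [ 0.593  -0.1933  0.0874] lo [ 0.57  -0.222  0.084] hi [ 0.619 -0.159  0.089]
   rect ((595.3043212890625, -189.56088256835938), (67.7553939819336, 52.055458068847656), 87.16342163085938)
side bar 225 med [ 0.6303 -0.0901  0.0958] lo [ 0.574 -0.198  0.087] hi [ 0.679 -0.081  0.1  ]
   rect ((625.615234375, -148.02569580078125), (147.32093811035156, 91.00621032714844), 77.34546661376953)
side traygrey 7038 med [ 0.5558 -0.1285  0.004 ] lo [ 0.465 -0.266  0.001] hi [0.677 0.044 0.029]
   rect ((648.6585083007812, -55.94462585449219), (427.5932922363281, 343.5328369140625), 83.7154312133789)
```

```bash
cat >> h.py <<'E'
def ori(yaw):
    c,s=np.cos(yaw),np.sin(yaw)
    return np.array([[0,-s,c],[0,c,s],[-1,0,0]],float)  # tool y=scoop y, tool z=scoop x
def look(name):
    from cell import read_camera, readout, camera_model
    ee=(np.array(readout.read_ee_pos()),np.array(readout.read_ee_rot()))
    p,d=read_camera("wrist"); cv2.imwrite(f"pics/{name}.png",p[:,:,::-1])
    X=cloud(d,camera_model("wrist"),ee); np.savez(name+".npz",p=p,d=d,X=X,pos=ee[0],R=ee[1]); return p,d,X
E
python3 - <<'E'
from h import *; from cell import *
bot.goto([0.36,0.215,0.40],ori(0.24)); look("w_scoop")
for r in silhouettes("scoop","wrist"): print("s",r["confidence"],r["rect"])
bot.goto([0.47,-0.11,0.43],ori(-0.06)); look("w_tray")
print(readout.read_time(),readout.read_ee_pos())
E
```

```text
s 0.9 [298.6, 90.0, 448.1, 191.7]
s 0.74 [26.9, 83.7, 201.5, 197.8]
s 0.57 [247.9, 231.0, 327.3, 310.3]
3.425 [ 0.46998595 -0.10881538  0.42977233]
```

View pics/w_scoop.png

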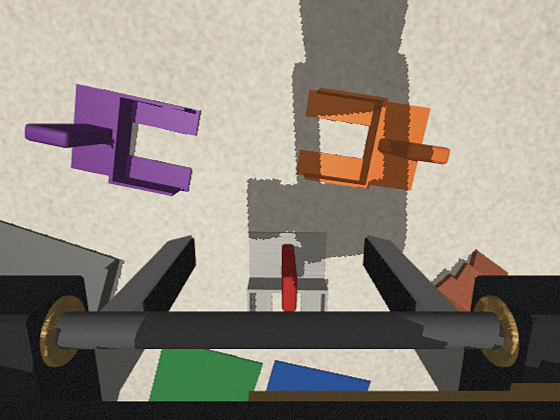

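View pics/w_tray.png

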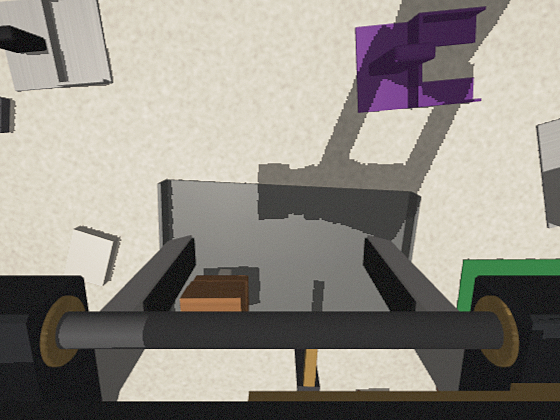

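Run:
```python
from h import *; from cell import *
bot.goto([0.67,-0.12,0.42],ori(-0.06)); look("w_tray2")
bot.goto([0.74,0.19,0.40],ori(-0.06)); look("w_mat")
for r in silhouettes("mat_green","wrist"): print("m",r["confidence"],r["rect"])
bot.goto([0.545,0.26,0.40],ori(0.24)); look("w_scoop2")
for r in silhouettes("scoop","wrist"): print("s",r["confidence"],r["rect"])
print(readout.read_time(),readout.read_ee_pos())
```

```text
m 0.78 [204.7, 35.2, 331.4, 185.6]
s 0.67 [244.4, 52.5, 336.2, 181.1]
6.5417 [0.54661858 0.25921664 0.40038138]
```

View pics/w_tray2.png

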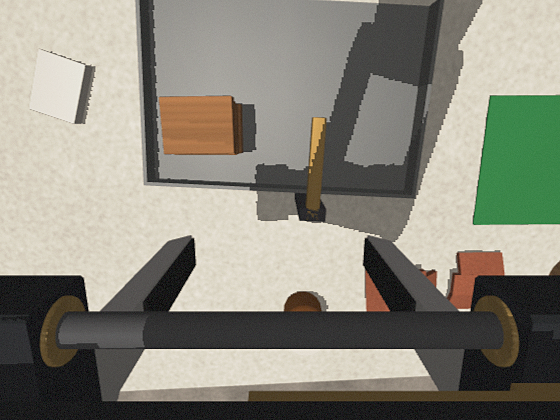

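View pics/w_mat.png

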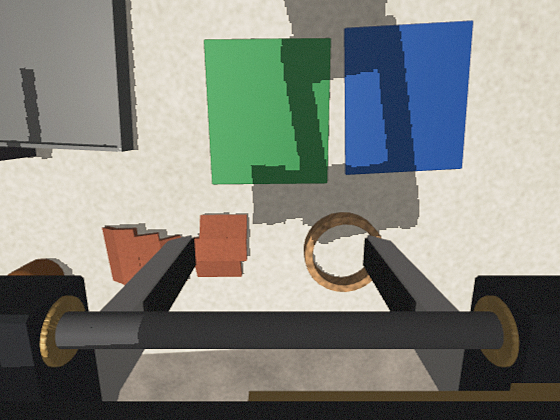

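View pics/w_scoop2.png

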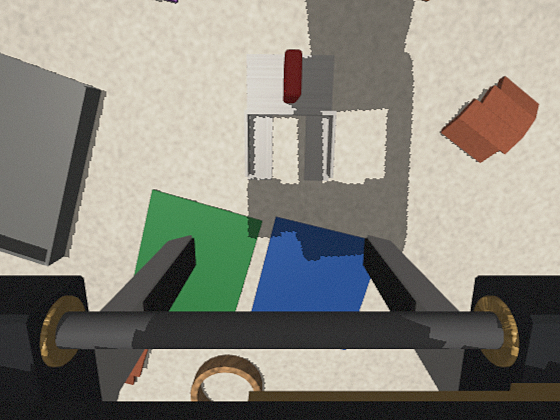

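Run:
```python
from h import *
def rect(q,n):
    r=cv2.minAreaRect(np.ascontiguousarray(q[:,:2]*1000,dtype=np.float32)); print(n,len(q),"c",np.round(r[0],1),"size",np.round(r[1],1),"ang",round(r[2],2),"z",np.round(np.percentile(q[:,2],[5,50,95]),4), "mean",q[:,:2].mean(0).round(4))
def hsv(z): return cv2.split(cv2.cvtColor(z["p"],cv2.COLOR_RGB2HSV))
z=np.load("w_scoop2.npz");X=z["X"];H,S,V=hsv(z)
b=np.zeros(H.shape,bool); b[45:188,243:340]=1
red=b&((H<8)|(H>170))&(S>130)
rect(X[red],"handle all"); rect(X[red&(X[...,2]>0.088)],"handle top")
rect(X[b&(X[...,2]>0.028)&~red],"rim"); rect(X[b&(X[...,2]>0.0025)],"scoop all")
fl=b&(X[...,2]>0.002)&(X[...,2]<0.008);rect(X[fl],"floor")
print("bench z",np.nanmedian(X[190:200,30:60,2]),np.nanmedian(X[100:200,400:430,2]))
z=np.load("w_mat.npz");X=z["X"];H,S,V=hsv(z); b=np.zeros(H.shape,bool); b[20:200,195:345]=1
rect(X[b&(H>50)&(H<85)&(S>80)],"green")
z=np.load("w_tray2.npz");X=z["X"];H,S,V=hsv(z)
b=np.zeros(H.shape,bool); b[88:160,150:262]=1
rect(X[b&(X[...,2]>0.08)],"heaptop")
for lo,hi in [(0.06,0.08),(0.03,0.06),(0.015,0.03)]:
    m=b&(X[...,2]>lo)&(X[...,2]<hi)
    if m.sum()>5: rect(X[m],f"{lo}")
b[:]=0; b[110:225,290:330]=1
bar=b&(H>12)&(H<30)&(S>90)&(X[...,2]>0.085)
rect(X[bar],"bar"); rect(X[bar&(X[...,2]>0.097)],"bartop")
rect(X[b&(X[...,2]>0.06)&~bar],"post?")
print("tray floor",np.nanmedian(X[30:80,200:300,2]))
# walls
b[:]=0;b[0:205,125:450]=1
w=b&(X[...,2]>0.026)&(X[...,2]<0.034)&(S<90)
u=np.argwhere(w)
q=X[w]
for nm,m in [("wallL",u[:,1]<160),("wallR",u[:,1]>405)]:
    qq=q[m&(u[:,0]<170)]; k=np.polyfit(qq[:,0],qq[:,1],1); print(nm,len(qq),"yaw",np.degrees(np.arctan(k[0])),"y@0.58",np.polyval(k,0.58), qq[:,1].min(),qq[:,1].max())
qq=q[(u[:,1]>165)&(u[:,1]<290)&(u[:,0]>170)]; k=np.polyfit(qq[:,1],qq[:,0],1); print("wallF yaw",-np.degrees(np.arctan(k[0])),"x@-0.1",np.polyval(k,-0.1),len(qq))
```

```text
handle all 876 c [440.3 244. ] size [34.5 12.2] ang 17.68 z [nan nan nan] mean [nan nan]
handle top 774 c [439.6 245.1] size [34.7 12.7] ang 13.88 z [0.0923 0.0944 0.0957] mean [0.4394 0.2448]
rim 961 c [474.9 253.5] size [109.4  90.2] ang 12.81 z [0.0306 0.0345 0.0921] mean [0.4802 0.2557]
scoop all 8517 c [473.1 253.2] size [130.   90.2] ang 12.71 z [0.0028 0.004  0.0943] mean [0.465  0.2515]
floor 6817 c [470.2 256.4] size [134.4  97.4] ang 13.17 z [0.0024 0.0036 0.005 ] mean [0.4648 0.2509]
bench z 0.003628577372024766 -0.0003708456234674251
green 17471 c [nan nan] size [0. 0.] ang 0.0 z [nan nan nan] mean [nan nan]
heaptop 4182 c [ 596.8 -187.5] size [64.8 49.6] ang 86.61 z [0.0863 0.0876 0.0888] mean [ 0.5963 -0.187 ]
0.06 124 c [ 605.4 -159.9] size [22.3 57.1] ang 58.81 z [0.0616 0.0717 0.0791] mean [ 0.6063 -0.1607]
0.03 355 c [ 600.3 -186.2] size [65.4 49.9] ang 86.65 z [0.0344 0.0407 0.057 ] mean [ 0.6044 -0.1602]
0.015 59 c [ 604.1 -206.3] size [ 47.6 109.4] ang 1.85 z [0.0153 0.0179 0.0292] mean [ 0.6078 -0.2123]
bar 1313 c [641.6 -84.7] size [12.3 90.6] ang 83.52 z [0.0957 0.0995 0.1007] mean [ 0.6364 -0.0848]
bartop 1236 c [641.6 -84.7] size [12.  90.6] ang 83.8 z [0.0984 0.0996 0.1007] mean [ 0.6364 -0.0845]
post? 491 c [642.1 -84.7] size [24.  92.3] ang 83.69 z [0.0708 0.0993 0.1007] mean [ 0.6733 -0.0885]
tray floor 0.003586704590328227
wallL 886 yaw -6.237820858196496 y@0.58 -0.25625973723186235 -0.26515613908659785 -0.2428723191782982
wallR 910 yaw -6.208687585246079 y@0.58 0.0404285730862234 0.030666185865656698 0.05234718929800625
wallF yaw -6.274378567581361 x@-0.1 0.6721842823777601 514
```

Run:
```python
from h import *; from cell import *
z=np.load("w_mat.npz");X=z["X"];H,S,V=cv2.split(cv2.cvtColor(z["p"],cv2.COLOR_RGB2HSV)); b=np.zeros(H.shape,bool); b[20:200,195:345]=1
m=b&(H>50)&(H<85)&(S>80)&np.isfinite(X[...,0]); q=X[m]
print("green",cv2.minAreaRect(np.float32(q[:,:2]*1000)),q.mean(0))
R=ori(np.radians(12.8)); c=np.array([0.4392,0.2452])
bot.goto([*c,0.36],R); bot.line_to([*c,0.255],R,0.12); claw.grab(60); 
print(readout.read_opening(),readout.read_contact_force(),readout.read_ee_pos(),readout.read_time())
bot.line_to([*c,0.42],R,0.15)
print(readout.read_opening(),readout.read_contact_force(),readout.read_torque(),readout.read_ee_pos(),readout.read_time())
for n in ["scene","side"]:
    p,d=read_camera(n); cv2.imwrite(f"pics/b_{n}.png",p[:,:,::-1])
```

```text
green ((660.9119873046875, 181.36111450195312), (129.83180236816406, 149.25584411621094), 86.88726043701172) [0.65745981 0.18176936 0.00256545]
0.15056436988988828 [-0.48186479 -1.40202329  0.7663525 ] [0.43918476 0.24515282 0.2549598 ] 9.3
0.14387129040249708 [ 0.60854234 -0.3450787  -2.34893233] [0.06683967 0.06954219 0.00635178] [0.43882275 0.24506542 0.41874476] 10.55
```

View pics/b_side.png

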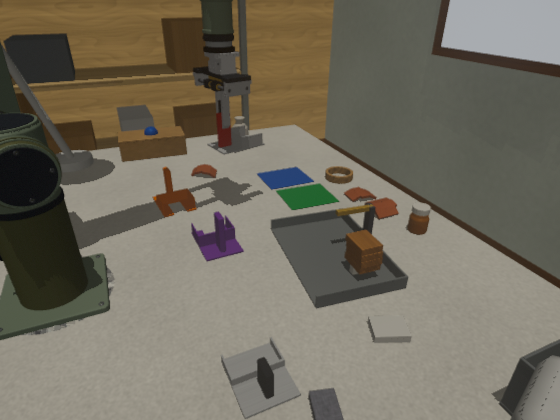

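```bash
cat >> h.py <<'E'
TY=np.radians(-6.24)
EX=np.array([np.cos(TY),np.sin(TY)]); EY=np.array([-np.sin(TY),np.cos(TY)])
def P(ex,ey,under): # scoop origin in tray-axis coords, underside height -> TCP
    return np.r_[ex*EX+ey*EY, under+0.255]
RT=ori(TY)
E
python3 - <<'E'
from h import *; from cell import *
bot.goto(P(.45,-.120,.13),RT); bot.line_to(P(.45,-.120,.012),RT,.12); bot.sleep(.15)
print(readout.read_ee_pos()-P(.45,-.12,.012), readout.read_contact_force(),readout.read_time())
for n in ["scene","side"]:
    p,d=read_camera(n); cv2.imwrite(f"pics/c_{n}.png",cv2.resize(p[150:360,150:430,::-1],None,fx=2.8,fy=2.8))
    X=cloud(d,camera_model(n)); np.savez(f"c_{n}.npz",p=p,X=X)
E
```

```text
[ 0.00039147 -0.00022652  0.00086595] [-0.20377888  0.42066861 -1.18860946] 13.4667
```

View pics/c_side.png

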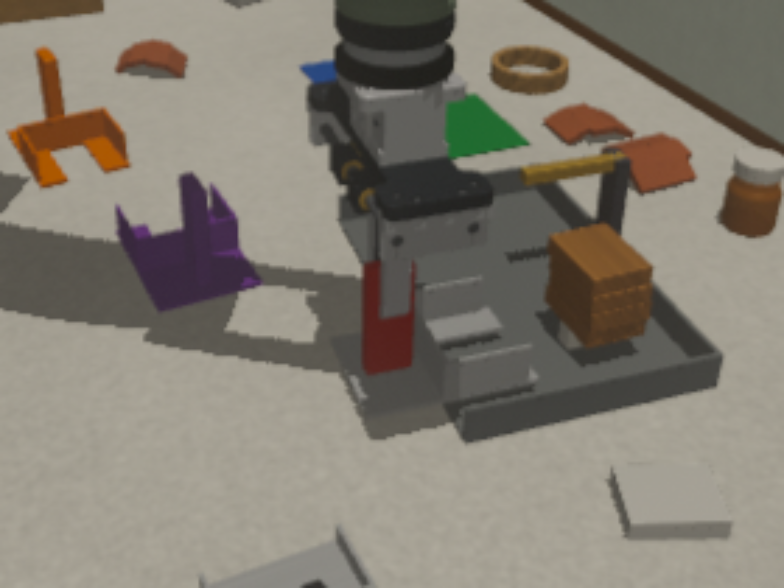

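View pics/c_scene.png

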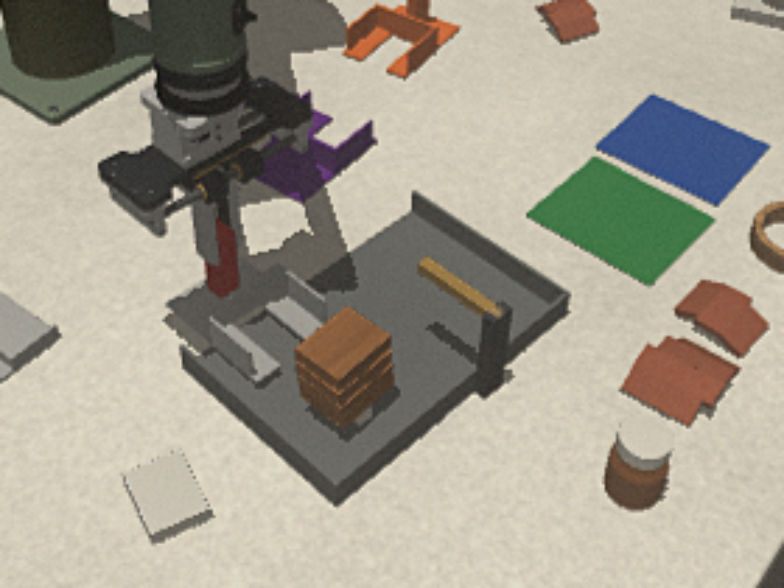

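Run:
```python
from h import *
for n in ["scene","side"]:
    X=np.load(f"c_{n}.npz")["X"].reshape(-1,3); X=X[np.isfinite(X[:,0])]
    s=np.c_[X[:,:2]@EX-.45, X[:,:2]@EY+.12, X[:,2]]
    def med(nm,x0,x1,y0,y1,z0,z1):
        m=(s[:,0]>x0)&(s[:,0]<x1)&(s[:,1]>y0)&(s[:,1]<y1)&(s[:,2]>z0)&(s[:,2]<z1)
        if m.sum(): print(n,nm,m.sum(),np.percentile(s[m],[2,50,98],axis=0).round(4).tolist())
    med("tineL",.035,.11,-.042,-.01,.008,.028); med("tineR",.035,.11,.01,.04,.008,.028)
    med("foot",-.035,.02,-.045,.045,.008,.028)
    med("wallrims",.02,.1,-.055,.055,.036,.06); med("heap",.11,.25,-.06,.06,.06,.1); med("heaptop",.11,.25,-.06,.06,.083,.1)
    med("bar",.1,.3,.12,.17,.09,.11)
```

```text
scene tineL 123 [[0.037, -0.0419, 0.0141], [0.0861, -0.023, 0.0175], [0.1034, -0.0161, 0.0217]]
scene tineR 153 [[0.0367, 0.0189, 0.0145], [0.0657, 0.0284, 0.0178], [0.0946, 0.0394, 0.0208]]
scene foot 223 [[-0.0268, -0.0434, 0.0144], [-0.0068, -0.019, 0.0178], [0.0148, 0.0431, 0.0253]]
scene wallrims 302 [[0.0208, -0.0439, 0.0365], [0.0355, 0.0011, 0.0454], [0.0951, 0.0464, 0.0519]]
scene heap 756 [[0.1434, -0.0339, 0.0621], [0.1747, -0.008, 0.0877], [0.1942, 0.0294, 0.0912]]
scene heaptop 513 [[0.1427, -0.0332, 0.0838], [0.1686, -0.0032, 0.0887], [0.1924, 0.0294, 0.0914]]
side tineL 5 [[0.0959, -0.0411, 0.0162], [0.0975, -0.0396, 0.0165], [0.0985, -0.0347, 0.018]]
side tineR 215 [[0.0455, 0.0157, 0.013], [0.0714, 0.0265, 0.0165], [0.0974, 0.0397, 0.0241]]
side foot 554 [[-0.0307, -0.0444, 0.0132], [-0.013, -0.0145, 0.0166], [0.0187, 0.0402, 0.0265]]
side wallrims 393 [[0.0249, -0.0475, 0.0364], [0.0511, -0.0335, 0.0434], [0.0897, 0.0435, 0.0484]]
side heap 829 [[0.1363, -0.0372, 0.0607], [0.156, -0.0178, 0.0861], [0.187, 0.026, 0.0887]]
side heaptop 479 [[0.1371, -0.0361, 0.0836], [0.1609, -0.008, 0.0873], [0.1863, 0.0272, 0.0888]]
```

Run:
```python
from h import *; from cell import *
bot.line_to(P(.475,-.121,.0115),RT,.1)
bot.line_to(P(.5555,-.121,.0115),RT,.05); bot.sleep(.1)
print(readout.read_contact_force(),readout.read_ee_pos()-P(.5555,-.121,.0115),readout.read_time())
p,d=read_camera("scene"); cv2.imwrite("pics/d1_scene.png",cv2.resize(p[200:340,200:400,::-1],None,fx=4,fy=4))
bot.line_to(P(.5555,-.121,.050),RT,.035); bot.sleep(.2)
print(readout.read_contact_force(),readout.read_torque(),readout.read_opening(),readout.read_ee_pos()-P(.5555,-.121,.05),readout.read_time())
for n in ["scene","side"]:
    p,d=read_camera(n); np.savez(f"d_{n}.npz",p=p,X=cloud(d,camera_model(n)))
    a=p[200:340,200:400] if n=="scene" else p[160:300,250:450]
    cv2.imwrite(f"pics/d_{n}.png",cv2.resize(a[:,:,::-1],None,fx=4,fy=4))
```

```text
[ 0.32247036  0.25522154 -2.14357618] [-1.81543737e-04  1.08326323e-05  2.31429272e-05] 15.825
[-0.13261414  0.41902787 -3.58327469] [0.01213436 0.11639595 0.02914077] 0.14578336039792933 [-8.97626538e-05  5.36994904e-05 -2.89912570e-04] 17.325
```

View pics/d_scene.png

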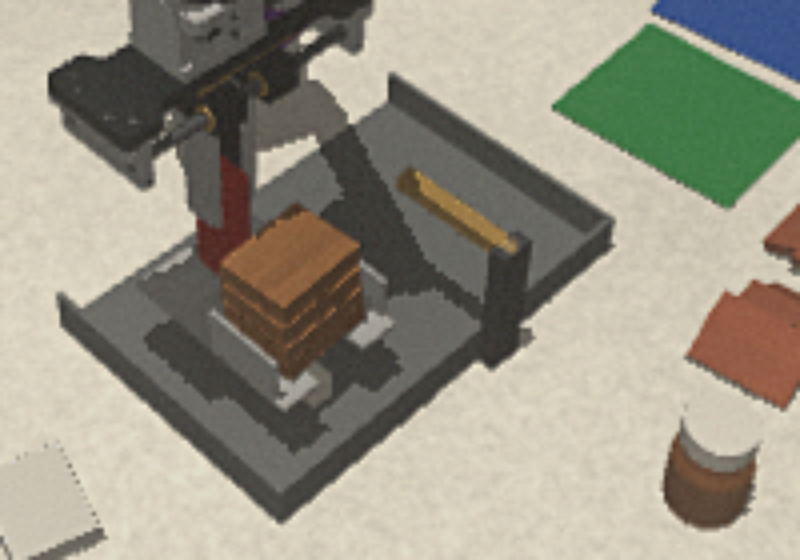

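View pics/d_side.png

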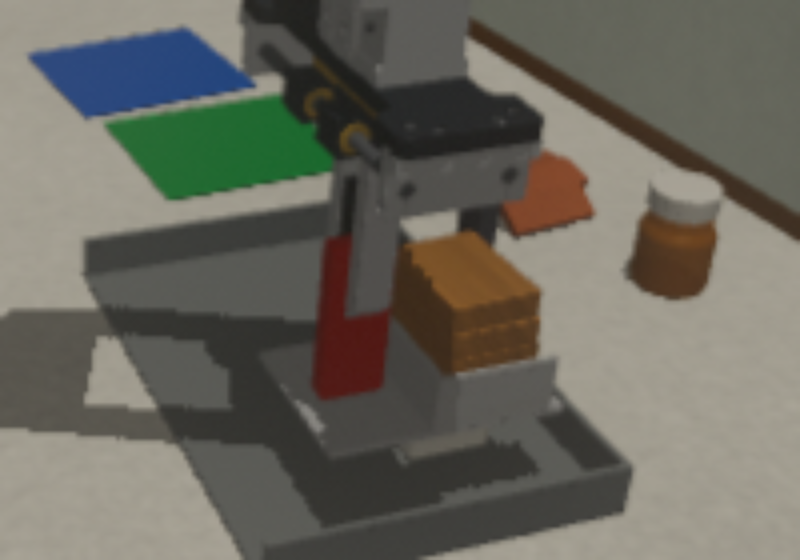

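Run:
```python
from h import *
for n in ["scene","side"]:
    X=np.load(f"d_{n}.npz")["X"].reshape(-1,3); X=X[np.isfinite(X[:,0])]
    s=np.c_[X[:,:2]@EX-.5555, X[:,:2]@EY+.121, X[:,2]-.05]
    for z0,z1 in [(.062,.075),(.036,.06)]:
        m=(s[:,0]>.024)&(s[:,0]<.12)&(abs(s[:,1])<.06)&(s[:,2]>z0)&(s[:,2]<z1)
        print(n,z0,m.sum(),np.percentile(s[m],[2,50,98],axis=0).round(4).tolist())
        if z0>.06:
            A=np.c_[s[m,:2],np.ones(m.sum())]; print(np.linalg.lstsq(A,s[m,2],rcond=None)[0])
            print(cv2.minAreaRect(np.float32(s[m,:2]*1000)))
from cell import *
bot.line_to(P(.569,-.115,.044),RT,.05)
bot.line_to(P(.569,-.04,.044),RT,.05)
print(readout.read_contact_force(),readout.read_opening())
p,d=read_camera("scene"); cv2.imwrite("pics/e1.png",cv2.resize(p[200:340,200:400,::-1],None,fx=4,fy=4))
```

```text
scene 0.062 533 [[0.0376, -0.0321, 0.063], [0.0635, -0.0025, 0.0684], [0.0872, 0.0304, 0.071]]
[-0.01734262  0.01689212  0.06934284]
((61.93647003173828, 0.14342880249023438), (51.12023162841797, 65.71240997314453), 3.6671383380889893)
scene 0.036 304 [[0.0394, -0.0429, 0.0361], [0.0857, -0.0263, 0.0479], [0.0901, 0.031, 0.0596]]
side 0.062 475 [[0.0319, -0.0353, 0.0628], [0.0551, -0.0078, 0.0671], [0.081, 0.0269, 0.0688]]
[0.01314588 0.01297651 0.06621072]
((57.171844482421875, -3.477985382080078), (51.04164505004883, 66.7844467163086), 2.8998024463653564)
side 0.036 371 [[0.0316, -0.0367, 0.0365], [0.0428, -0.0336, 0.048], [0.0832, 0.0202, 0.0596]]
[-1.05261704e-03 -1.41120321e-01 -3.20412627e+00] 0.15152161527861494
```

View pics/e1.png

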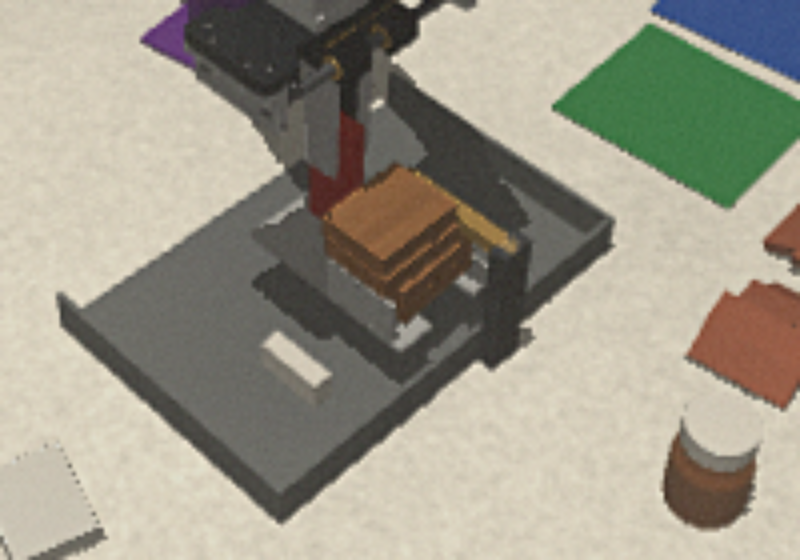

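Run:
```python
from h import *; from cell import *
for i,(y,v) in enumerate([(0.0,.05),(.035,.05),(.078,.07)]):
    bot.line_to(P(.569,y,.044),RT,v)
    print(readout.read_contact_force(),readout.read_opening(),readout.read_time())
    p,d=read_camera("scene"); cv2.imwrite(f"pics/f{i}.png",cv2.resize(p[200:340,200:400,::-1],None,fx=4,fy=4))
p,d=read_camera("side"); cv2.imwrite(f"pics/f_side.png",cv2.resize(p[160:300,250:450,::-1],None,fx=4,fy=4))
```

```text
[ 0.12890931 -0.10315509 -2.50365771] 0.1529400140575406 20.5417
[-0.13348003  0.6696048  -2.5200576 ] 0.14114057643464234 21.4417
[-0.04785745 -0.01342397 -2.80099406] 0.14803065442214353 22.2583
```

View pics/f2.png

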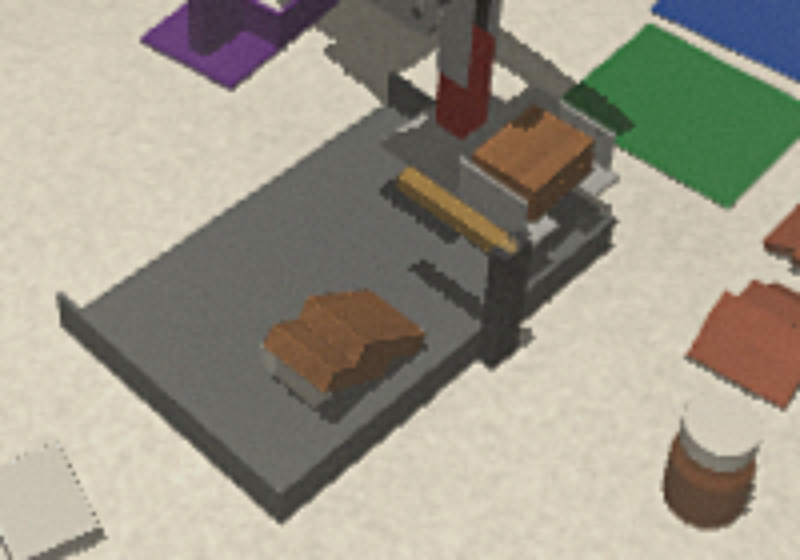

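View pics/f_side.png

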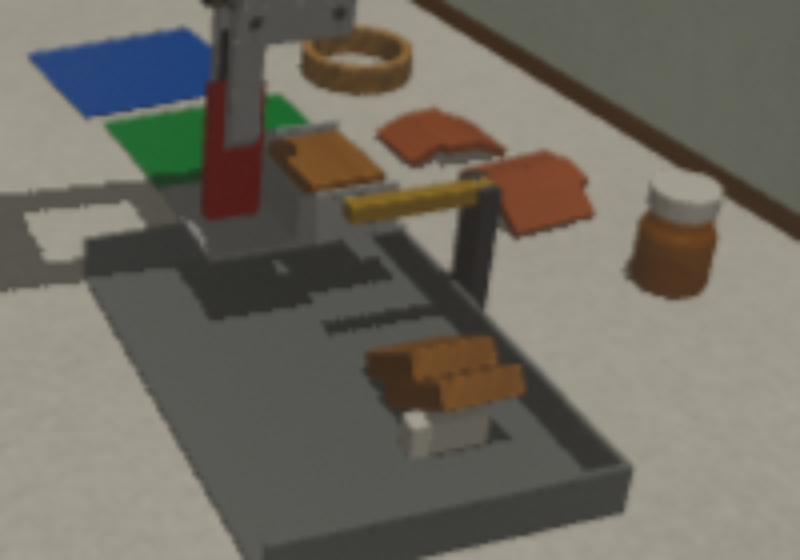

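Run:
```python
from h import *; from cell import *
bot.line_to(P(.569,.078,.09),RT,.08)
y=np.radians(-3.1); R=ori(y); o=np.array([.6609,.1814])-.035*np.array([np.cos(y),np.sin(y)])
g=lambda u: np.r_[o,.255+u]
bot.line_to(g(.09),R,.1)
bot.line_to(g(.012),R,.06); bot.sleep(.15); f0=np.array(readout.read_contact_force())
for u in [.006,.0045,.0035,.003,.0025,.002]:
    bot.line_to(g(u),R,.02); bot.sleep(.1); f=np.array(readout.read_contact_force())-f0
    print(u,f.round(2),readout.read_ee_pos()-g(u))
    if f[2]>1.5: break
print(readout.read_time())
p,d=read_camera("scene"); cv2.imwrite("pics/g1.png",cv2.resize(p[120:260,300:500,::-1],None,fx=4,fy=4))
p,d=read_camera("side"); cv2.imwrite("pics/g2.png",cv2.resize(p[120:260,220:420,::-1],None,fx=4,fy=4))
```

```text
0.006 [0.24 0.8  0.76] [ 3.43974000e-05  7.39220884e-06 -1.05350418e-05]
0.0045 [0.02 0.7  1.04] [ 5.95249955e-07  1.56103051e-05 -1.98618337e-05]
0.0035 [0.77 1.35 0.65] [ 4.59603967e-06  6.11816491e-06 -1.53921845e-05]
0.003 [0.54 1.07 0.79] [ 3.30084289e-05 -2.48290891e-06  4.22207798e-05]
0.0025 [-1.87  0.91  4.46] [1.18389719e-05 1.45466629e-06 4.96604565e-04]
28.5417
```

View pics/g1.png

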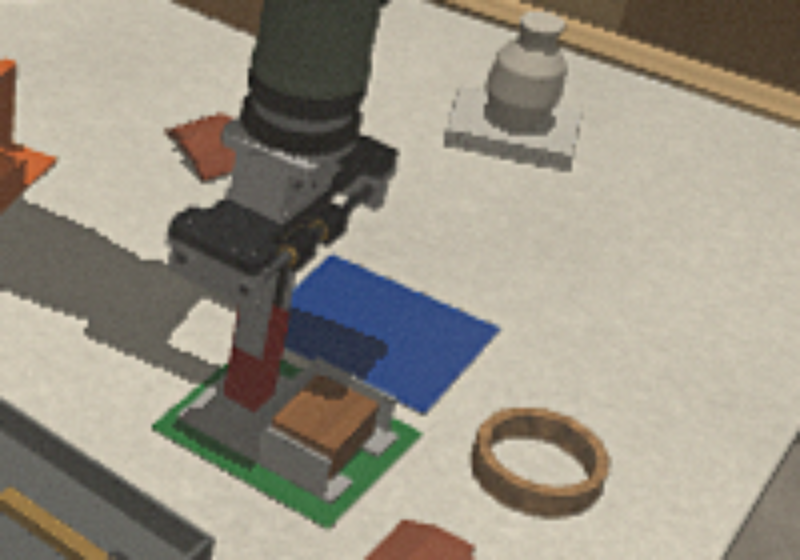

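View pics/g2.png

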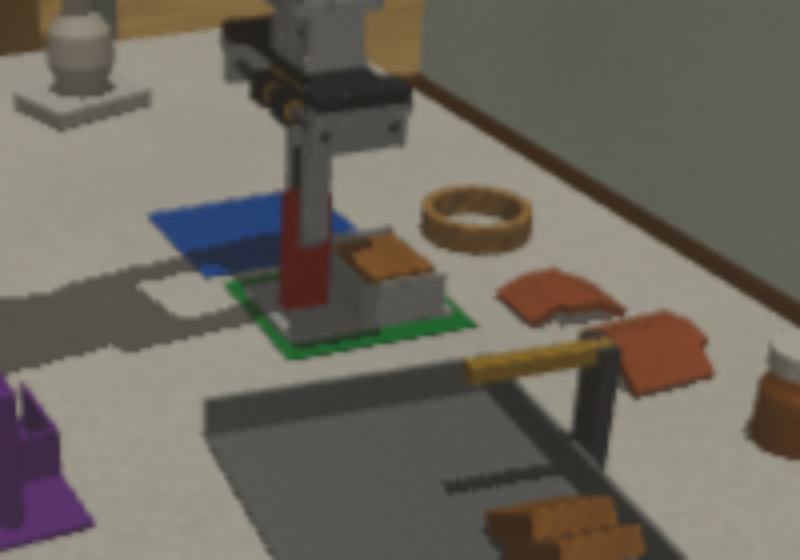

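Run:
```python
from h import *; from cell import *
claw.open_gripper(); bot.sleep(.3)
q=np.array(readout.read_ee_pos()); y=np.radians(-3.1); R=ori(y)
bot.line_to([q[0],q[1],.40],R,.1)
bot.goto([.745,.17,.40],R); p,d,X=look("w_fin")
H,S,V=cv2.split(cv2.cvtColor(p,cv2.COLOR_RGB2HSV))
e=np.array([np.cos(y),np.sin(y)]);n=np.array([-e[1],e[0]])
b=np.isfinite(X[...,0]); s=np.stack([(X[...,:2]-[.6609,.1814])@e,(X[...,:2]-[.6609,.1814])@n,X[...,2]],-1)
def r(nm,m): q=s[m&b]; print(nm,len(q),np.percentile(q,[1,50,99],axis=0).round(4).tolist(),cv2.minAreaRect(np.float32(q[:,:2]*1000)))
near=(abs(s[...,0])<.09)&(abs(s[...,1])<.08)
r("scoop",near&(s[...,2]>.0055)&(s[...,2]<.05)); r("handle",near&(s[...,2]>.09)); r("slabs",near&(s[...,2]>.03)&(S>90)&(H<25)&(s[...,2]<.05))
print(readout.read_time())
p,d=read_camera("scene"); cv2.imwrite("pics/h1.png",cv2.resize(p[150:350,200:460,::-1],None,fx=3,fy=3))
```

```text
scoop 9897 [[-0.0642, -0.0435, 0.0056], [0.0044, -0.0009, 0.009], [0.0624, 0.0449, 0.0401]] ((-0.3614501953125, 0.76947021484375), (90.14546203613281, 130.02232360839844), 89.92401123046875)
handle 60996 [[-0.0286, -0.0651, 0.0977], [0.0609, -0.0038, 0.3135], [0.0881, 0.0518, 0.3328]] ((39.069923400878906, 5.182563781738281), (119.6216049194336, 152.532958984375), 56.0168571472168)
slabs 3387 [[0.0017, -0.0326, 0.0368], [0.0261, -0.001, 0.0386], [0.0514, 0.03, 0.0404]] ((16.22458839416504, -1.7773094177246094), (71.39005279541016, 63.893985748291016), 2.7728617191314697)
32.4
```

View pics/w_fin.png

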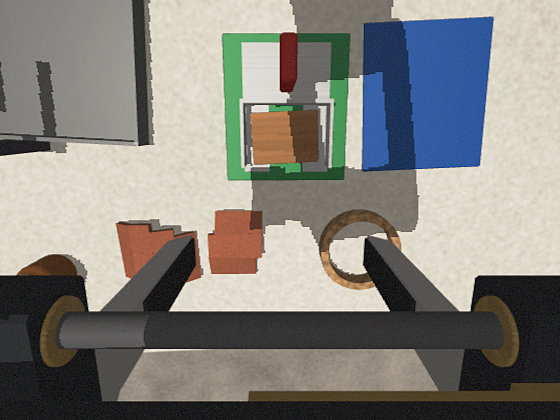

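View pics/h1.png

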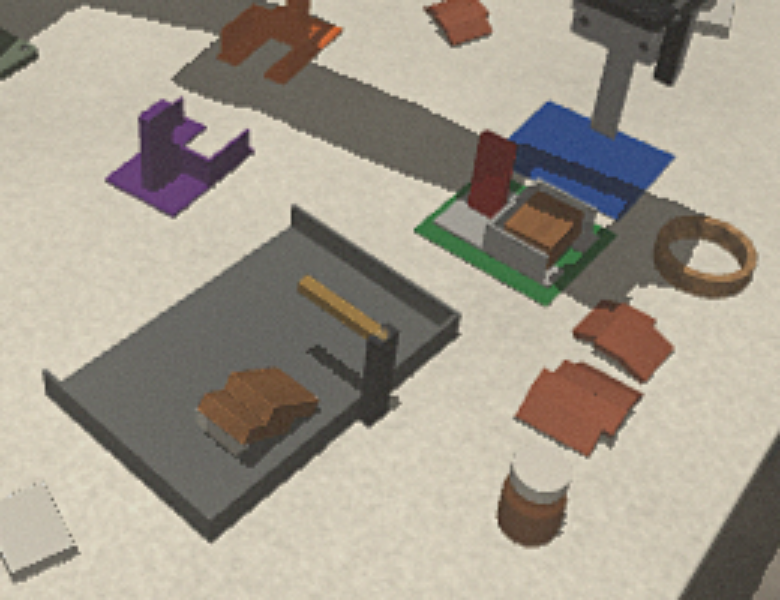

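```bash
python3 -c "
from cell import *
bot.finish_job(); print('ok')"
```

```text
the job is handed in; nothing more can be done
ok
```

The job is done and handed in at about 32.5 s on the robot's clock, against the 56 s limit. I slid the red-handled scoop under the heap, lifted all four slabs and drew it under the brass bar. That knocked the upper two back into the tray. I then set the scoop down on the green mat, let go and backed the arm off.

- **Scoop placement:** the last wrist view shows it upright, with its footprint centred on the mat to within about 1 mm. I centred the footprint, so the handle sits 35 mm off the mat's middle.
- **Level measure:** the slabs left in the scoop have their top at 38.6 mm, level with the rim, which matches two slabs. They lie slightly skewed.
- **Struck-off slabs:** both are inside the tray, leaning on the white block.
- **Forces:** every force reading I took was under about 5 N.
- **Disagreement between sensors:** before the final placing, the two fixed cameras differed by about 5 mm in position, so I aimed with the wrist camera's measurements. No check failed.

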